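Lay a jacketed bone on its side against the heel stop

TASK

Tip the tall plaster-jacketed bone over onto its plain side, away from the blue heel stop, so that it lies on the orange pad with its top end propped on the orange roll and the bone face looks up; support it with the fingers all the way down so that it lands gently and never drops. Then gently push it along the pad just until its foot sits, squared up, against the heel stop, and leave it lying there. Only push and support it with the fingers: do not pinch it, lift it or carry it, and leave the other things alone.

Things in the scene. Friction and masses are not known exactly. Their poses are not given: they have to be found in the camera images.
- stand: fixed preparation stand: grey riser under a firm level orange pad, pad top 90 mm above the work surface. Origin on the work surface below the middle of the heel stop's face. Own x is level, from the pad towards the heel stop (roughly away from the robot); z up. The pad is 110 mm wide and runs from the stop at x = 0 to its open end at x = -150 mm, which carries a firm orange roll; nothing stands beyond
- stop (a point): middle of the lower edge of the heel stop's face, where it meets the pad top. The heel stop is a blue bar 90 mm wide, 40 mm high above the pad, 15 mm thick, its face looking along the stand's -x
- roll (a point): middle of the crest of the firm orange roll that props the top end: 32 mm dia, 110 long across the pad, its crest 28 mm above the pad top and 135 mm from the stop's face
- jacket: jacketed bone: rigid block 30 (own x) x 54 (y) x 160 mm (z), square edges, off-white plaster, brown bone in its +x face (faces the heel stop at the start), plain -x face. 0.28 to 0.52 kg, even. Origin: centre of its foot; z runs from foot to top end. Starts upright on the pad, 3 to 10 mm clear of the stop. Topples freely past about 11 degrees of lean
- top_end (a point): centre of the jacketed bone's top end, 160 mm from the foot. Tipped over its lower -x edge, the block comes to rest on pad and roll with its top end sloping up about 16 degrees and overhanging the roll by about 55 mm, the foot about 36 mm clear of the stop; pushed home it slopes up about 12 degrees
- toe (a point): middle of the jacketed bone's lower -x edge, over which it tips (own position -15, 0, 0 mm)
- glue_bottle: loose white bottle with red cap, 44 mm dia, 120 tall; bystander, to be left alone; origin at the centre of its underside
- pigment_jar: loose amber jar, 48 mm dia, 60 tall; bystander, to be left alone; origin at the centre of its underside
- brush: loose brush lying flat, 170 long; bystander, to be left alone; origin at the centre of its underside
- bone_disc: loose brown vertebra disc, 54 mm dia, 34 high; bystander, to be left alone; origin at the centre of its underside
- plaster_cup: loose green cup, 80 mm dia, 85 tall; bystander, to be left alone; origin at the centre of its underside
- sanding_block: loose cork sanding block 90 x 50 x 30; bystander, to be left alone; origin at the centre of its underside
- shard: loose flat rock fragment 70 x 45 x 28; bystander, to be left alone; origin at the centre of its underside
Not all that is in view belongs to the job. What is shaped like the jacket but black is not meant.

How it is judged:
At the end, for the whole second after the job is handed in: The jacketed bone lies on its plain side on pad and roll, bone face up (within 0.33 rad of straight up, as it slopes), its foot centre within 9 mm of the heel stop's face (3 mm when the tilted foot touches it) and 25 mm of the stop's middle, squared to the stop within 0.12 rad, at rest (angle between jacket's own x axis and vertical below 0.33 rad and x of jacket in the frame of stop above -0.009 m and y of jacket in the frame of stop between -0.025 and 0.025 m and z of jacket in the frame of stop below 0.022 m and angle between the y axis of jacket and the y axis of stand, either way round below 0.12 rad and linear speed of jacket below 0.02 m/s and angular speed of jacket below 0.1 rad/s).
It fails at once if the jacketed bone drops or falls: it turns faster than 2.5 rad/s (angular speed of jacket above 2.5 rad/s).
It fails at once if the jacketed bone is lifted: its tipping edge rises more than 15 mm above the pad (height (world z) of toe above 0.105 m).
It fails at once if the jacketed bone falls off the pad (height (world z) of toe below 0.075 m).
It fails at once if the jacketed bone is pinched or pressed by the fingers with more than 35 N (contact force between the fingers and jacket above 35 N).
It fails at once if another loose thing is pushed more than 20 mm (distance of any of glue_bottle, pigment_jar, brush, bone_disc, plaster_cup, sanding_block, shard from where it was at the start of the episode above 0.02 m).
It also fails if it takes over 64 s, if anything falls off the work surface, if the arm or the gripper's body presses on something with over 40 N, if the wrist force passes 120 N, or if a joint passes its speed limit or range.

ROBOT

A 7-joint arm with a two-finger parallel gripper is mounted at the origin on the work surface. World frame = base frame: x ahead of the robot, y to its left, z up, the work surface at z = 0. Lengths are in m, angles in rad, forces in N, time in s.
With the tool pointing down it reaches from about 0.4 to 0.85 m from the base axis. Payload 4.5 kg.
Tool frame: the origin (TCP) lies on the centre line of the jaws, within the pads' length; the fingertips stand ahead of it and the grasp point (between the pads) lies 3 mm ahead of it (r.finger_overhang is the z of the fingertips in the tool frame, in m); z points along the fingers, y is the direction in which the jaws open and shut (so a half turn about z gives the same grasp; the last joint's range is limited). The gripper opens to 88 mm and grips with 3 to 60 N. Pads are 18 mm wide; open, the fingers measure 123 mm over their backs; the gripper's body (75 mm by 187 mm) begins 45 mm behind the grasp point.
Start: joints at [1.268, 0.689, -0.195, 1.565, 0.157, 0.902, -0.215], TCP at [0.207, -0.59, 0.261] pointing down, gripper open.
Joint ranges: [-3.01, 3.01], [-0.46, 2.08], [-1.47, 1.51], [0.13, 2.56], [-1, 4.14], [0.04, 2.09], [-2.66, 2.66]. Speed limits (rad/s): [2.57, 2.57, 3.14, 3.14, 3.14, 3.14, 3.14].

INTERFACE

Orientations are given as a unit quaternion [x, y, z, w].
In Python, from plant import get_state, snapshot, camera_model, workorder, boxes_of, mark_of, r gives the robot as it stands.
- The arm moves only by the tool jog_arm, never from a script. Its argument "rows" is a list of rows, each a list of 2 entries, a list of its own where there are three numbers: the shift along the tool's x, y, z normalised to -1 to 1, where 1 is 75 cm, then the turn about the tool's z normalised to -1 to 1, where 1 is 2 rad. A call has 1 to 20 rows; each row is the pose to reach, as a shift and turn from the pose commanded when the call began, along the tool's axes at that moment; what a row does not reach only later rows make up. A row lasts 1/12 s, in which the tool goes at most 41.7 mm and 7.16 degrees, less where a joint would pass 70% of its speed; a pose out of reach is approached as far as the arm can. A call with a number of a shift or a turn outside -1 to 1 is refused whole. A call with a gripper value outside its range is refused whole. "gripper" is the finger opening in mm, from 0 to 88.1, set as the call begins (left out, the last holds). The fingers move at their own pace and stop on an object; "newtons" is the grip in N (left out, the last holds). Time passes only in rows, so rows that repeat a pose let the fingers close. It gives the time, the measured TCP pose, the force and the opening at its end, in the units of the state.
- get_state(): the state, without advancing time (a new reading comes with each control period).
- snapshot(name): name is "side" or "top" or "wrist"; returns the picture (384x512x3 uint8, red, green, blue); there is no depth.
- camera_model(name): a dict with "mtx" (3x3 intrinsics, pixels), "extrinsics" (4x4, takes a point from camera to world coordinates); the wrist camera has in their place "T_tool_cam" (4x4, takes a point from camera to tool coordinates, whose origin is the TCP and whose axes are the flange's). Camera axes: x right, y up, looking along -z (the intrinsics and any distortion apply to the point x, -y, -z); pixel columns grow to the right and rows downward; lengths in m; the calibration is good to about 2 mm. A picture is of the moment at which its call begins: read the wrist's pose just before it. camera_model takes no time and is no camera call.
- workorder.finish_job(): hands the job in, once; it reports no verdict.
Trained networks look in the newest picture that a camera, given by its name, has taken for a name from the list of things; names that differ only in an ending like _2 or _b are one class to them, and where a whole thing is asked for, a point or a joint stands for the part that bears it (a point fixed in the world has none). Each returns a list of dicts, best first, with "p" (0 to 1); they miss things now and then, are a little off and sometimes report something else, mostly with a low value. They report only what shows in the picture. A call takes as long as a camera call. They do not tell look-alikes from the thing itself.
- boxes_of(thing, camera): "rect" ([left, top, right, bottom] in pixels, round what is visible of it).
- mark_of(thing, camera): "pixel" ([row, column] in pixels: a listed point, or the origin of a listed thing).
The state is a dict: "clock": time; "q": joint angles; "qd": joint speeds; "joint_torque": joint torques, N m; "tool_pos": TCP position; "eef_rot": TCP orientation; "contact_force": force on the tool from outside, world axes, zero at the start; "moment": the same for the moment, N m; "opening": opening from 0.0 (shut) to 1.0 (fully open).
Only numpy, scipy, OpenCV 4.12 (cv2) and the standard library are available. Lean on these libraries where they do the work, as an engineer would, in place of code of your own. Each camera call takes 0.05 s, during which the arm holds its last target.

## Working session

There is one attempt and no reset: what is moved stays moved. The work goes in short steps, Python scripts to look and compute and a tool call to move; the robot and the scene stay as the last step left them, time stands still between calls to the robot, and variables do not carry over. Pictures are saved under pics/ and viewed, and the job is handed in when it is done.

Besides the shell and the picture viewer there is one more tool, called after ">>>" by a JSON object that holds its "api" and its "payload", one argument or row to a line. jog_arm: Moves the arm, as the interface text tells. Scaled input: -1 to 1 covers 75 cm each way for a shift and 2 rad each way for a turn. Its arguments: {"type":"object","properties":{"rows":{"type":"array"},"gripper":{"type":"number"},"newtons":{"type":"number"}},"required":["rows"]}

```bash
ls; mkdir -p pics; python3 - <<'E'
from plant import get_state, snapshot, camera_model, workorder, boxes_of, mark_of, r
import cv2,numpy as np
s=get_state();print(s, r.finger_overhang)
for c in ["side","top","wrist"]:
    im=snapshot(c);cv2.imwrite(f"pics/{c}0.png",im[:,:,::-1])
    m=camera_model(c);print(c,{k:np.round(v,4).tolist() if not isinstance(v,str) else v for k,v in m.items()})
    if c!="wrist":
      for t in ["jacket","stop","roll","toe","top_end"]:
        print(t,[(np.round(d['pixel']).tolist(),round(d['p'],2)) for d in mark_of(t,c)][:3])
print(get_state()['clock'])
E
```

```text
pics
{'clock': 0.0, 'q': array([ 1.26778047,  0.6899839 , -0.19450436,  1.56634016,  0.15731557,
        0.90245654, -0.21509526]), 'qd': array([ 0.00115892, -0.00026376,  0.00134911,  0.00080924, -0.00206799,
       -0.0016187 ,  0.00148358]), 'joint_torque': array([ 2.31575259e-04, -5.27556431e+01, -1.26692601e+00, -1.53429347e+01,
       -5.25969348e-02,  6.56967197e-03,  1.68183215e-04]), 'tool_pos': array([ 0.20631089, -0.5893536 ,  0.25991082]), 'eef_rot': array([ 9.85844853e-01,  1.67657748e-01, -2.20271253e-04, -8.70366641e-04]), 'contact_force': array([-0.65524245,  1.77777317,  0.5307716 ]), 'moment': array([ 0.0007772 ,  0.04445325, -0.04581475]), 'opening': 0.9980186962266001} 0.022
side {'mtx': [[451.4075, 0.0, 255.2526], [0.0, 451.4075, 185.8331], [0.0, 0.0, 1.0]], 'extrinsics': [[-0.7214, 0.457, -0.5204, -0.1577], [-0.6926, -0.4772, 0.541, 0.7874], [-0.0011, 0.7506, 0.6607, 1.1091], [0.0, 0.0, 0.0, 1.0]]}
jacket [([307.0, 229.0], 0.91), ([225.0, 199.0], 0.89), ([232.0, 148.0], 0.75)]
stop [([221.0, 192.0], 0.85)]
roll [([240.0, 221.0], 0.72)]
toe [([308.0, 237.0], 0.94
[... 190 characters left out ...]
7.3512], [0.0, 0.0, 1.0]], 'extrinsics': [[-0.0233, 0.987, -0.1588, 0.4266], [-0.9997, -0.0218, 0.0112, -0.0044], [0.0076, 0.1591, 0.9872, 1.3776], [0.0, 0.0, 0.0, 1.0]]}
jacket [([255.0, 176.0], 0.86), ([154.0, 174.0], 0.84), ([183.0, 192.0], 0.82)]
stop [([174.0, 196.0], 0.59)]
roll [([213.0, 192.0], 0.72)]
toe [([144.0, 178.0], 0.9), ([188.0, 197.0], 0.88), ([256.0, 176.0], 0.79)]
top_end [([250.0, 163.0], 0.73), ([174.0, 183.0], 0.71), ([138.0, 168.0], 0.64)]
wrist {'mtx': [[346.1759, 0.0, 254.1267], [0.0, 346.1759, 195.7186], [0.0, 0.0, 1.0]], 'T_tool_cam': [[-0.0012, 0.9666, 0.2564, 0.0654], [1.0, 0.0011, 0.0004, -0.0009], [0.0001, 0.2564, -0.9666, -0.1245], [0.0, 0.0, 0.0, 1.0]]}
0.65
```

```bash
python3 - <<'E'
import cv2,numpy as np
a=cv2.imread("pics/side0.png");b=cv2.imread("pics/top0.png")
A=cv2.resize(a[120:340,90:330],None,fx=3,fy=2.7);cv2.imwrite("pics/side0z.png",cv2.resize(a[130:330,100:330],(690,600)))
cv2.imwrite("pics/top0z.png",cv2.resize(b[120:280,110:310],(750,600)))
E
```

```text
(no output)
```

View pics/side0.png

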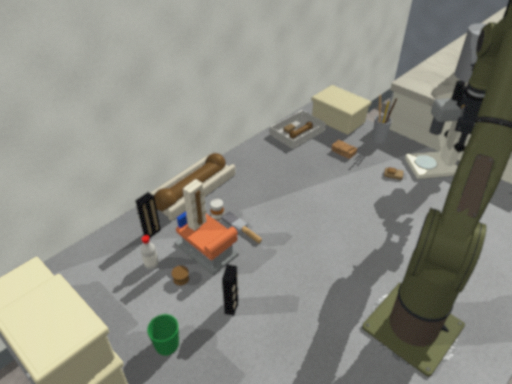

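View pics/top0.png

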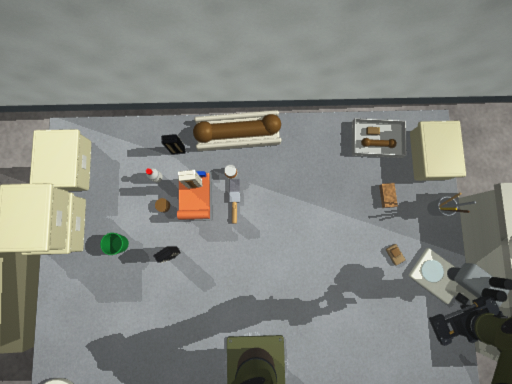

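```bash
sleep 0
```

```text
(no output)
```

View pics/side0z.png

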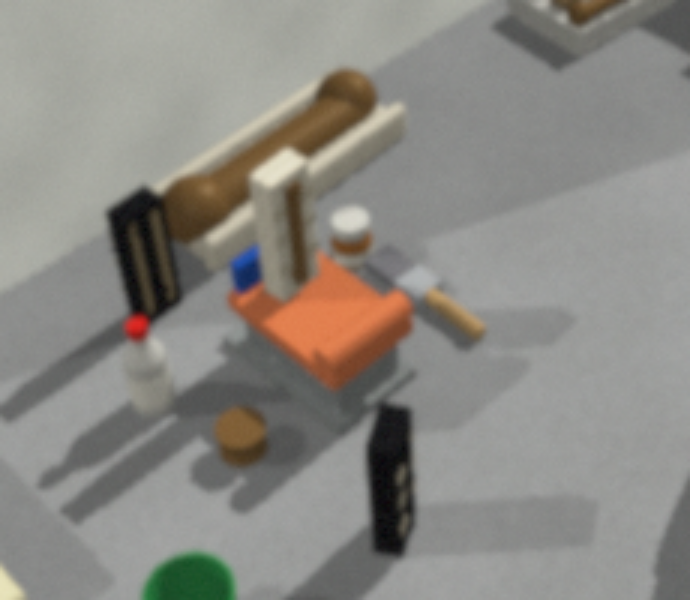

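View pics/top0z.png

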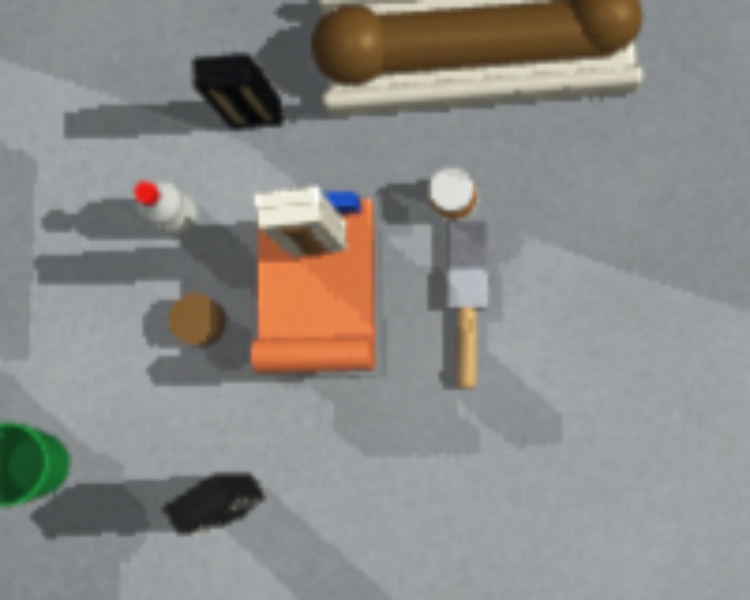

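```bash
cat > h.py <<'E'
from plant import *
import numpy as np,cv2
from scipy.spatial.transform import Rotation as R
def cam(c,st=None):
    m=camera_model(c)
    if c=="wrist":
        st=st or get_state();T=np.eye(4);T[:3,:3]=R.from_quat(st['eef_rot']).as_matrix();T[:3,3]=st['tool_pos']
        return m['mtx'],T@m['T_tool_cam']
    return m['mtx'],m['extrinsics']
def ray(M,pix):
    K,E=M;r_,c_=pix
    d=np.linalg.inv(K)@[c_,r_,1];d=E[:3,:3]@(d*[1,-1,-1]);return E[:3,3],d/np.linalg.norm(d)
def atz(M,pix,z):
    o,d=ray(M,pix);return o+d*(z-o[2])/d[2]
def tri(obs):
    A=0;b=0
    for M,p in obs:
        o,d=ray(M,p);P=np.eye(3)-np.outer(d,d);A=A+P;b=b+P@o
    return np.linalg.solve(A,b)
def proj(M,X):
    K,E=M;X=np.atleast_2d(X);p=(X-E[:3,3])@E[:3,:3];p=p*[1,-1,-1];u=p@K.T;return u[:,:2]/u[:,2:]
E
python3 - <<'E'
from h import *
S=cam("side");T=cam("top")
for n,a,b in [("jacket",(225,199),(183,192)),("stop",(221,192),(174,196)),("roll",(240,221),(213,192)),("toe",(223,200),(188,197)),("top_end",(185,193),(174,183))]:
    print(n,tri([(S,a),(T,b)]).round(3))
a=cv2.imread("pics/side0.png")[175:275,170:270];b=cv2.imread("pics/top0.png")[155:235,160:260]
cv2.imwrite("pics/z1.png",np.hstack([cv2.resize(a,(400,400),interpolation=cv2.INTER_CUBIC),cv2.resize(b,(400,400),interpolation=cv2.INTER_CUBIC)]))
E
```

```text
jacket [0.65 0.21 0.09]
stop [0.69  0.202 0.072]
roll [0.543 0.21  0.102]
toe [0.639 0.199 0.094]
top_end [0.651 0.212 0.255]
```

View pics/z1.png

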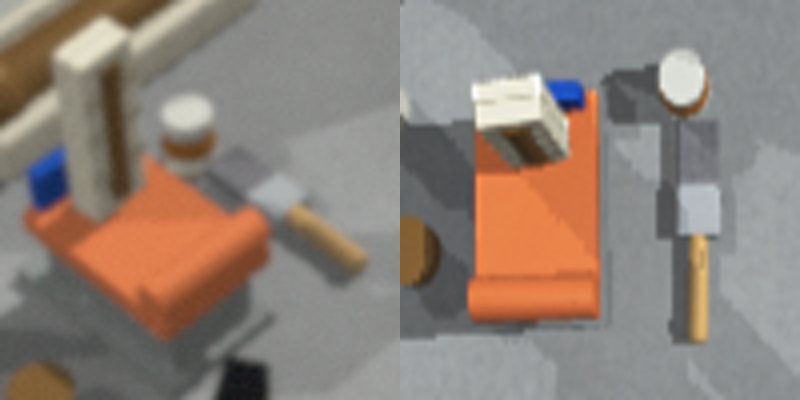

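>>> {"api": "jog_arm", "payload": {
  "rows": [
    [[0,0,-0.2],0],
    [[0,0,-0.2],0],
    [[0.843,-0.82,-0.24],-0.879],
    [[0.843,-0.82,-0.24],-0.879],
    [[0.843,-0.82,-0.24],-0.879],
    [[0.843,-0.82,-0.24],-0.879],
    [[0.843,-0.82,-0.24],-0.879],
    [[0.843,-0.82,-0.24],-0.879],
    [[0.843,-0.82,-0.24],-0.879],
    [[0.843,-0.82,-0.24],-0.879],
    [[0.843,-0.82,-0.24],-0.879],
    [[0.843,-0.82,-0.24],-0.879],
    [[0.843,-0.82,-0.24],-0.879],
    [[0.843,-0.82,-0.24],-0.879],
    [[0.843,-0.82,-0.24],-0.879],
    [[0.843,-0.82,-0.24],-0.879],
    [[0.843,-0.82,-0.24],-0.879],
    [[0.843,-0.82,-0.24],-0.879],
    [[0.843,-0.82,-0.24],-0.879],
    [[0.843,-0.82,-0.24],-0.879]
  ]
}}

```text
clock: 2.32
tool_pos: [0.5397, 0.079, 0.426]
eef_rot: [0.5, 0.866, -0.0, 0.0]
contact_force: [0.7, -0.8, 0.6]
opening: 0.997
```

>>> {"api": "jog_arm", "payload": {
  "rows": [
    [[0.085,0.172,0],0],
    [[0.085,0.172,0],0],
    [[0.085,0.172,0],0],
    [[0.085,0.172,0],0],
    [[0.085,0.172,0],0],
    [[0.085,0.172,0],0]
  ],
  "gripper": 60
}}

```text
clock: 2.82
tool_pos: [0.6188, 0.1981, 0.425]
eef_rot: [0.499, 0.867, -0.0, -0.0]
contact_force: [0.3, -0.7, 0.6]
opening: 0.682
```

```bash
python3 - <<'E'
from h import *
s=get_state();print(s['clock'],s['tool_pos'],s['eef_rot'],s['opening'])
im=snapshot("wrist");cv2.imwrite("pics/w1.png",im[:,:,::-1]);cv2.imwrite("pics/w1z.png",cv2.resize(im[:,:,::-1],(800,600)))
M=cam("wrist",s)
for t in ["jacket","stop","roll","toe","top_end"]:
    print(t,[(np.round(d['pixel']).tolist(),round(d['p'],2)) for d in mark_of(t,"wrist")][:3])
im=snapshot("top");cv2.imwrite("pics/t1.png",im[:,:,::-1])
E
```

```text
2.8167 [0.6187751  0.19808848 0.42500659] [ 4.99070510e-01  8.66561193e-01 -3.60884379e-04 -4.41370214e-04] 0.6821794810708266
jacket [([162.0, 278.0], 0.93), ([11.0, 162.0], 0.81), ([158.0, 384.0], 0.66)]
stop [([168.0, 294.0], 0.86)]
roll [([119.0, 202.0], 0.68)]
toe [([10.0, 151.0], 0.88), ([155.0, 270.0], 0.77), ([159.0, 388.0], 0.63)]
top_end [([190.0, 291.0], 0.98), ([181.0, 430.0], 0.74)]
```

View pics/w1z.png

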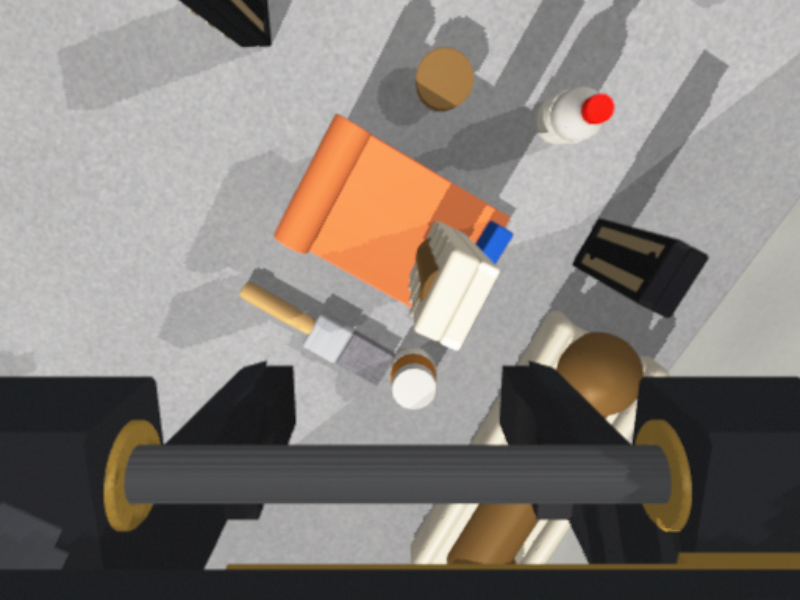

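```bash
python3 - <<'E'
from h import *
a=cv2.imread("pics/w1.png")[110:240,220:350]
cv2.imwrite("pics/w1c.png",cv2.resize(a,(600,600),interpolation=cv2.INTER_CUBIC))
s=dict(tool_pos=np.array([0.6187751,0.19808848,0.42500659]),eef_rot=np.array([4.99070510e-01,8.66561193e-01,-3.6e-4,-4.4e-4]))
M=cam("wrist",s);S=cam("side");T=cam("top")
for n,p,z in [("jacket",(162,278),.09),("stop",(168,294),.09),("roll",(119,202),.118),("toe",(155,270),.09),("top_end",(190,291),.25)]:
    print(n,atz(M,p,z).round(4))
for n,a,b,z in [("jacket",(225,199),(183,192),.09),("stop",(221,192),(174,196),.09),("roll",(240,221),(213,192),.118),("toe",(223,200),(188,197),.09),("top_end",(185,193),(174,183),.25)]:
    print(n,atz(S,a,z).round(4),atz(T,b,z).round(4))
E
```

```text
jacket [0.6498 0.2067 0.09  ]
stop [0.6726 0.2105 0.09  ]
roll [0.5386 0.2085 0.118 ]
toe [0.6357 0.2094 0.09  ]
top_end [0.6506 0.2079 0.25  ]
jacket [0.6435 0.2072 0.09  ] [0.6549 0.2146 0.09  ]
stop [0.6725 0.211  0.09  ] [0.6878 0.2003 0.09  ]
roll [0.5291 0.2183 0.118 ] [0.5434 0.2093 0.118 ]
toe [0.6478 0.1994 0.09  ] [0.6361 0.1965 0.09  ]
top_end [0.6512 0.2058 0.25  ] [0.6563 0.2162 0.25  ]
```

View pics/w1c.png

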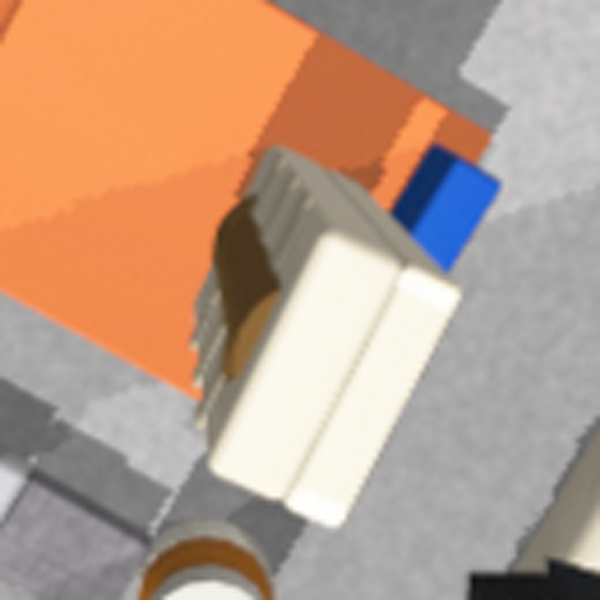

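```bash
python3 - <<'E'
from h import *
s=dict(tool_pos=np.array([0.6187751,0.19808848,0.42500659]),eef_rot=np.array([4.99070510e-01,8.66561193e-01,-3.6e-4,-4.4e-4]))
M=cam("wrist",s)
for u,v in [(325,232),(462,290),(335,527),(208,470)]:
    print("top",atz(M,(110+v*130/600,220+u*130/600),.25).round(4))
for n,(u,v),z in [("blue top corner near +y",(435,143),.13),("blue top far +y",(500,185),.13),("blue face base",(393,205),.13),("pad corner",(490,132),.09),("pad -y edge",(0,288),.09),("pad -y edge2",(190,398),.09)]:
    print(n,atz(M,(110+v*130/600,220+u*130/600),z).round(4))
for n,(u,v),z in [("rollcrest+y",(337,115),.110),("roll -y",(277,238),.11)]:
    print(n,atz(M,(v*.64,u*.64),z).round(4))
for i in range(3):
    s=get_state(); snapshot("wrist");M=cam("wrist",s)
    for t,z in [("jacket",.09),("stop",.09),("roll",.118),("toe",.09),("top_end",.25)]:
        d=[x for x in mark_of(t,"wrist") if abs(x['pixel'][0]-160)<50 and 180<x['pixel'][1]<310]
        print(t,[(atz(M,x['pixel'],z).round(4),round(x['p'],2)) for x in d])
print(s['opening'])
E
```

```text
top [0.6362 0.2304 0.25  ]
top [0.6646 0.234  0.25  ]
top [0.6687 0.1813 0.25  ]
top [0.641  0.1788 0.25  ]
blue top corner near +y [0.6688 0.2546 0.13  ]
blue top far +y [0.6895 0.2539 0.13  ]
blue face base [0.668  0.2354 0.13  ]
pad corner [0.6886 0.265  0.09  ]
pad -y edge [0.5894 0.1554 0.09  ]
pad -y edge2 [0.6542 0.1545 0.09  ]
rollcrest+y [0.527  0.2631 0.11  ]
roll -y [0.5298 0.1553 0.11  ]
jacket [(array([0.65  , 0.2036, 0.09  ]), 0.78)]
stop [(array([0.6388, 0.2084, 0.09  ]), 0.69)]
roll [(array([0.5407, 0.2111, 0.118 ]), 0.9)]
toe [(array([0.6329, 0.2102, 0.09  ]), 0.58)]
top_end [(array([0.6513, 0.207 , 0.25  ]), 0.68)]
jacket [(array([0.6527, 0.2076, 0.09  ]), 0.83)]
stop [(array([0.678 , 0.2101, 0.09  ]), 0.83)]
roll [(array([0.5374, 0.2136, 0.118 ]), 0.89), (array([0.6466, 0.2084, 0.118 ]), 0.36)]
toe [(array([0.6364, 0.2076, 0.09  ]), 0.92), (array([0.6663, 0.2148, 0.09  ]), 0.47)]
top_end [(array([0.6526, 0.2091, 0.25  ]), 0.82)]
jacket [(array([0.6495, 0.2055, 0.09  ]), 0.63)]
stop []
roll [(array([0.5404, 0.2113, 0.118 ]), 0.57)]
toe [(array([0.637 , 0.2042, 0.09  ]), 0.84)]
top_end [(array([0.6502, 0.207 , 0.25  ]), 0.85)]
0.6795283401124069
```

>>> {"api": "jog_arm", "payload": {
  "rows": [
    [[-0.012,0.044,0],0],
    [[-0.012,0.044,0],0],
    [[-0.012,0.044,0.05],0],
    [[-0.012,0.044,0.1],0],
    [[-0.012,0.044,0.14],0],
    [[-0.012,0.044,0.167],0],
    [[-0.012,0.044,0.167],0],
    [[-0.012,0.044,0.167],0]
  ],
  "gripper": 54
}}

```text
clock: 4.73
tool_pos: [0.6519, 0.2056, 0.3001]
eef_rot: [0.5, 0.866, -0.0, -0.0]
contact_force: [0.0, -0.1, 1.0]
opening: 0.614
```

```bash
python3 - <<'E'
from h import *
s=get_state();print(s['clock'],s['tool_pos'],s['eef_rot'],s['opening']*88.1)
im=snapshot("wrist");cv2.imwrite("pics/w2z.png",cv2.resize(im[:,:,::-1],(800,600)))
M=cam("wrist",s)
for t,z in [("top_end",.25),("jacket",.09),("toe",.09)]:
    print(t,[(np.round(d['pixel']).tolist(),round(d['p'],2),atz(M,d['pixel'],z).round(4)) for d in mark_of(t,"wrist")][:3])
E
```

```text
4.7333 [0.65193346 0.20555685 0.30013877] [ 4.99938497e-01  8.66060660e-01 -4.62816110e-04 -4.67921127e-04] 54.093746493093334
top_end [([225.0, 257.0], 0.73, array([0.6514, 0.2096, 0.25  ])), ([198.0, 471.0], 0.58, array([0.7405, 0.2782, 0.25  ]))]
jacket [([171.0, 252.0], 0.67, array([0.6484, 0.207 , 0.09  ])), ([162.0, 394.0], 0.66, array([0.7633, 0.2836, 0.09  ]))]
toe [([170.0, 402.0], 0.6, array([0.7747, 0.2817, 0.09  ])), ([167.0, 244.0], 0.56, array([0.6388, 0.2066, 0.09  ]))]
```

View pics/w2z.png

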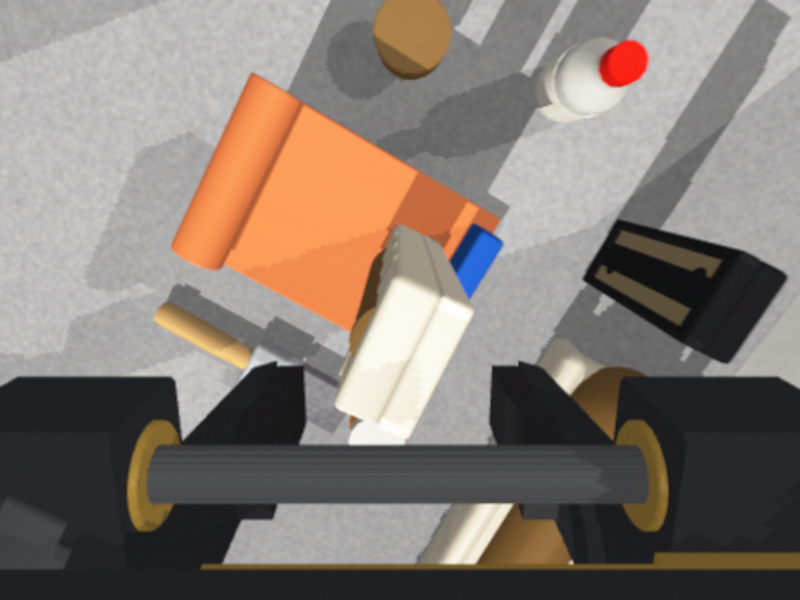

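>>> {"api": "jog_arm", "payload": {
  "rows": [
    [[0,0,0.02],0],
    [[0,0,0.04],0],
    [[0,0,0.055],0],
    [[0,0,0.064],0],
    [[0,0,0.064],0],
    [[0,0,0.064],0]
  ]
}}

```text
clock: 5.43
tool_pos: [0.6522, 0.206, 0.2529]
eef_rot: [0.5, 0.866, 0.0, 0.0]
contact_force: [0.4, 0.7, -0.5]
opening: 0.612
```

```bash
python3 - <<'E'
from h import *
s=get_state();print(s['clock'],s['tool_pos'],s['contact_force'],s['opening']*88.1)
im=snapshot("side");cv2.imwrite("pics/s2z.png",cv2.resize(im[160:270,150:290,::-1],(760,600)))
E
```

```text
5.4333 [0.65221754 0.20600654 0.25290989] [ 0.41411844  0.73160982 -0.47946329] 53.90975480093133
```

View pics/s2z.png

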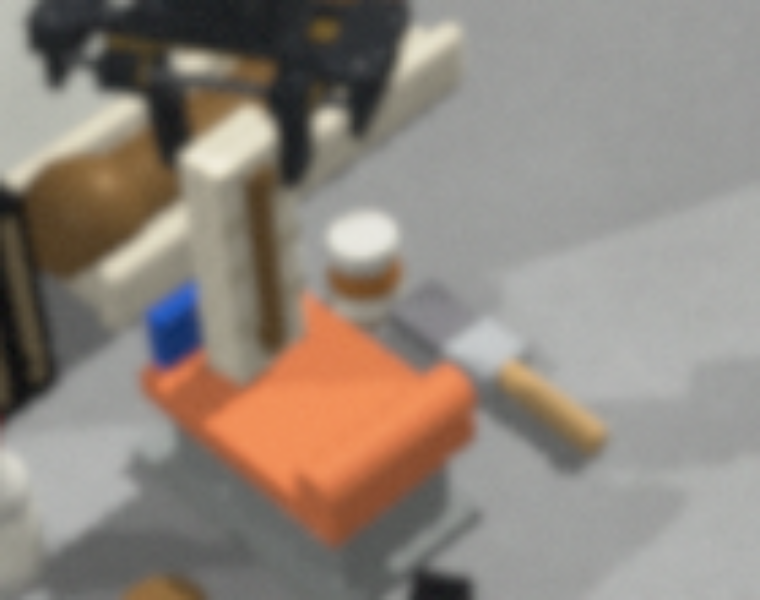

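>>> {"api": "jog_arm", "payload": {
  "rows": [
    [[0.0023,-0.0048,0],0],
    [[0.0045,-0.0097,0],0],
    [[0.0068,-0.0145,0],0],
    [[0.009,-0.0193,0],0],
    [[0.0113,-0.0242,0],0],
    [[0.0135,-0.029,0],0],
    [[0.0152,-0.0326,0.001],0],
    [[0.0169,-0.0362,0.002],0],
    [[0.0169,-0.0362,0.002],0],
    [[0.0169,-0.0362,0.002],0]
  ]
}}

```text
clock: 6.32
tool_pos: [0.6219, 0.2031, 0.2508]
eef_rot: [0.5, 0.866, -0.0, -0.0]
contact_force: [-0.2, -0.2, -0.0]
opening: 0.609
```

```bash
python3 - <<'E'
from h import *
s=get_state();print(s['clock'],s['tool_pos'],s['contact_force'],s['opening']*88.1)
im=snapshot("side");cv2.imwrite("pics/s3z.png",cv2.resize(im[160:270,150:290,::-1],(760,600)))
E
```

```text
6.3167 [0.6218861  0.20310258 0.25084844] [-0.18770127 -0.20715669 -0.01046324] 53.692556089260655
```

View pics/s3z.png

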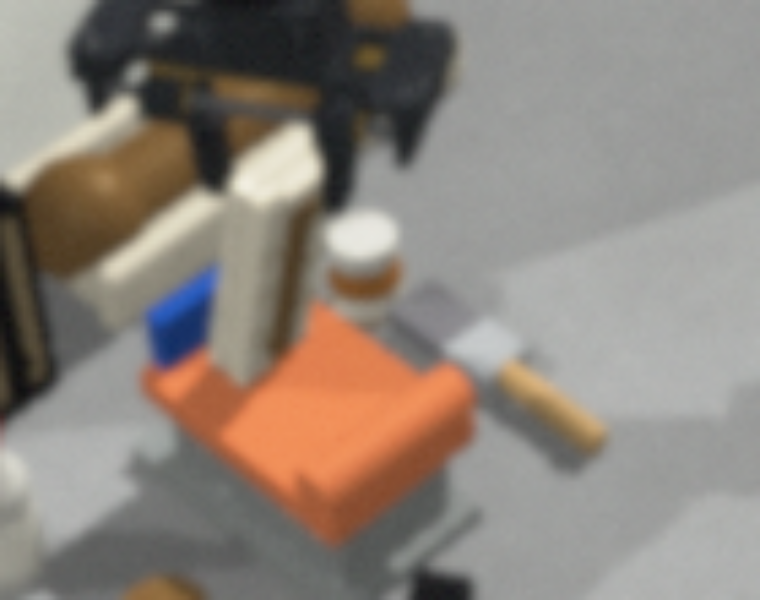

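>>> {"api": "jog_arm", "payload": {
  "rows": [
    [[0.0014,-0.003,0.001],0],
    [[0.0028,-0.006,0.002],0],
    [[0.0042,-0.009,0.004],0],
    [[0.0056,-0.012,0.006],0],
    [[0.007,-0.015,0.007],0],
    [[0.0085,-0.0181,0.008],0],
    [[0.0085,-0.0181,0.008],0],
    [[0.0085,-0.0181,0.008],0]
  ]
}}

```text
clock: 7.03
tool_pos: [0.6071, 0.2019, 0.245]
eef_rot: [0.5, 0.866, -0.0, 0.0]
contact_force: [-0.2, -0.7, -0.4]
opening: 0.616
```

```bash
python3 - <<'E'
from h import *
s=get_state();print(s['clock'],s['tool_pos'],s['contact_force'],s['opening']*88.1)
im=snapshot("side");cv2.imwrite("pics/s4z.png",cv2.resize(im[160:270,150:290,::-1],(500,400)))
s=get_state();im2=snapshot("wrist");cv2.imwrite("pics/w4z.png",cv2.resize(im2[:,:,::-1],(800,600)))
E
```

```text
7.0333 [0.6070834  0.2018848  0.24496755] [-0.19897225 -0.7031358  -0.39280469] 54.286428299972876
```

View pics/s4z.png

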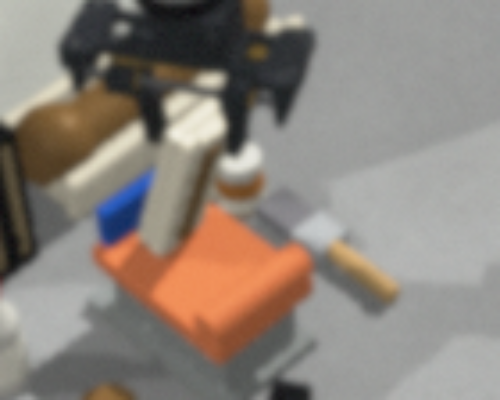

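View pics/w4z.png

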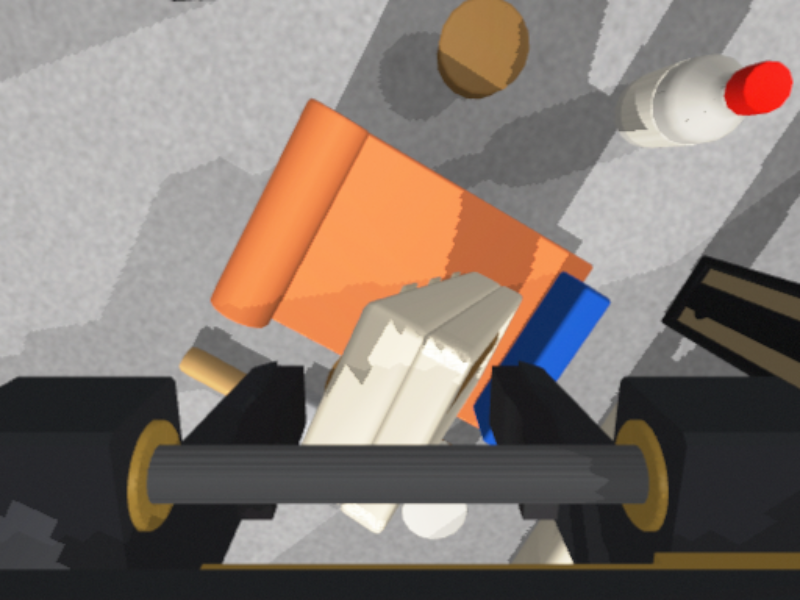

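>>> {"api": "jog_arm", "payload": {
  "rows": [
    [[0.001,0.0,0.001],0],
    [[0.004,0.003,0.002],0],
    [[0.008,0.006,0.003],0],
    [[0.012,0.009,0.005],0],
    [[0.016,0.012,0.006],0],
    [[0.02,0.015,0.008],0],
    [[0.024,0.018,0.01],0],
    [[0.0274,0.0206,0.0107],0],
    [[0.0274,0.0206,0.0107],0]
  ],
  "gripper": 88
}}

```text
clock: 7.88
tool_pos: [0.6101, 0.2286, 0.2367]
eef_rot: [0.499, 0.866, 0.0, -0.0]
contact_force: [-0.8, -0.2, -0.5]
opening: 0.995
```

```bash
python3 - <<'E'
from h import *
s=get_state();print(s['clock'],s['tool_pos'],s['contact_force'],s['opening']*88.1)
im=snapshot("side");cv2.imwrite("pics/s5z.png",cv2.resize(im[160:270,150:290,::-1],(500,400)))
s=get_state();im2=snapshot("wrist");cv2.imwrite("pics/w5z.png",cv2.resize(im2[:,:,::-1],(800,600)))
E
```

```text
7.8833 [0.61008768 0.22859761 0.23673367] [-0.76178384 -0.19283355 -0.5079349 ] 87.65116121866522
```

View pics/s5z.png

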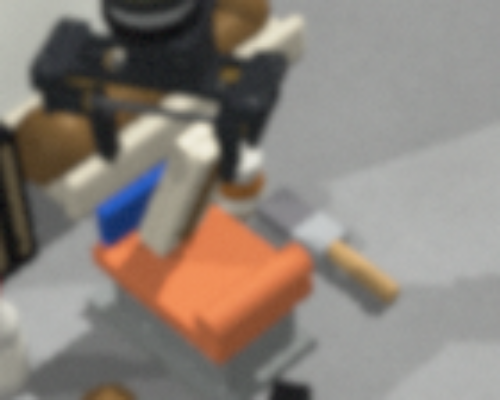

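View pics/w5z.png

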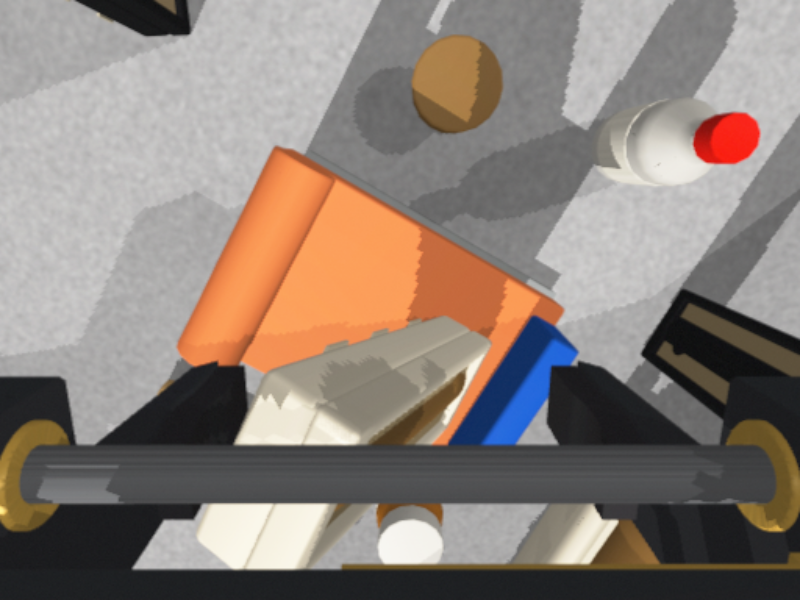

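>>> {"api": "jog_arm", "payload": {
  "rows": [
    [[0.0074,-0.0004,0],-0.0524],
    [[0.0146,-0.0015,0],-0.1047],
    [[0.0217,-0.0034,0],-0.1571],
    [[0.0286,-0.0061,0],-0.2094],
    [[0.0352,-0.0094,0],-0.2618],
    [[0.0413,-0.0134,0],-0.3142],
    [[0.0471,-0.0181,0],-0.3665],
    [[0.0523,-0.0233,0],-0.4189],
    [[0.0569,-0.029,0],-0.4712],
    [[0.0609,-0.0352,0],-0.5236],
    [[0.0643,-0.0417,0],-0.576],
    [[0.0647,-0.0428,0],-0.585],
    [[0.0647,-0.0428,0],-0.585]
  ]
}}

```text
clock: 9.07
tool_pos: [0.5583, 0.253, 0.237]
eef_rot: [-0.061, 0.998, -0.0, -0.0]
contact_force: [-0.0, -1.0, 0.9]
opening: 1.001
```

```bash
cat > look.py <<'E'
from h import *
import sys
n=sys.argv[1]
s=get_state();print(s['clock'],s['tool_pos'].round(4),s['eef_rot'].round(4),s['contact_force'].round(2),s['opening']*88.1)
im=snapshot("side");a=cv2.resize(im[160:270,150:290,::-1],(400,315))
b=cv2.resize(snapshot("wrist")[:,:,::-1],(400,315)); 
c=cv2.resize(snapshot("top")[150:230,140:240,::-1],(394,315)) if len(sys.argv)>2 else b[:,:0]
cv2.imwrite(f"pics/{n}.png",np.hstack([a,b]) if len(sys.argv)<3 else np.hstack([a,c]))
E
python3 look.py l6
```

```text
9.0667 [0.5583 0.253  0.237 ] [-6.060e-02  9.982e-01 -0.000e+00 -1.000e-04] [-0.01 -1.    0.93] 88.22488399315279
```

View pics/l6.png

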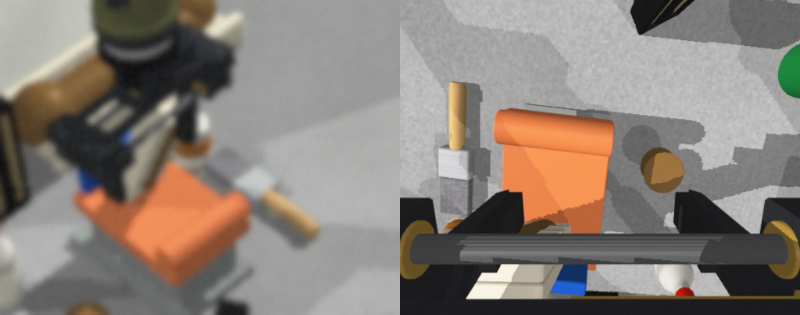

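>>> {"api": "jog_arm", "payload": {
  "rows": [
    [[0.0061,-0.0003,0],-0.0436],
    [[0.0058,-0.006,0],-0.0436],
    [[0.0055,-0.012,0],-0.0436],
    [[0.0052,-0.018,0],-0.0436],
    [[0.005,-0.024,0],-0.0436],
    [[0.0047,-0.03,0],-0.0436],
    [[0.0044,-0.036,0],-0.0436],
    [[0.0042,-0.042,0],-0.0436],
    [[0.0039,-0.048,0],-0.0436]
  ],
  "gripper": 12
}}

```text
clock: 9.92
tool_pos: [0.5599, 0.2168, 0.237]
eef_rot: [-0.105, 0.994, 0.0, 0.0]
contact_force: [0.6, 0.1, 0.0]
opening: 0.34
```

```bash
python3 look.py l7
```

```text
9.9167 [0.5599 0.2168 0.237 ] [-1.048e-01  9.945e-01  0.000e+00  1.000e-04] [0.64 0.12 0.03] 29.95258001854475
```

View pics/l7.png

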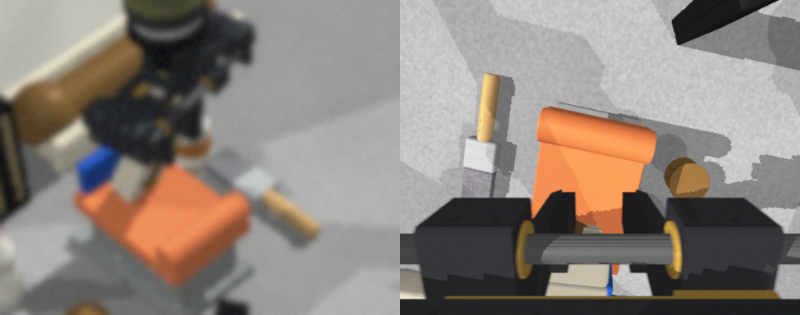

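>>> {"api": "jog_arm", "payload": {
  "rows": [
    [[0,-0.007,0],0],
    [[0,-0.014,0],0],
    [[0,-0.02,0],0],
    [[0,-0.02,0],0.02],
    [[0,-0.02,0],0.04],
    [[0,-0.02,0],0.061],
    [[0,-0.02,0],0.061]
  ],
  "gripper": 12
}}

```text
clock: 10.6
tool_pos: [0.563, 0.2024, 0.2371]
eef_rot: [-0.044, 0.999, -0.0, 0.0]
contact_force: [-0.0, 0.6, 0.4]
opening: 0.134
```

```bash
python3 look.py l8 t
```

```text
10.6 [0.563  0.2024 0.2371] [-4.36e-02  9.99e-01 -1.00e-04  1.00e-04] [-0.03  0.64  0.39] 11.825339730061815
```

View pics/l8.png

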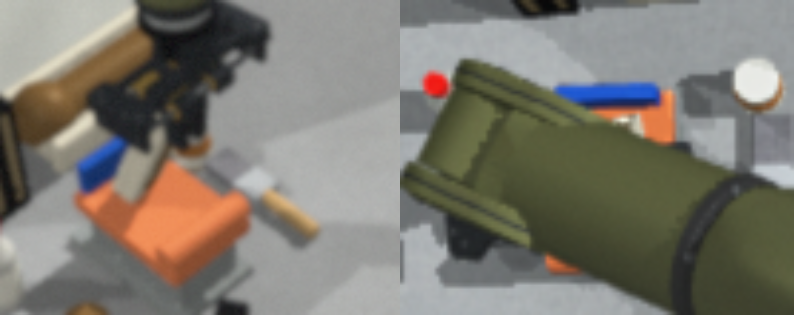

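>>> {"api": "jog_arm", "payload": {
  "rows": [
    [[0,0,0.008],0],
    [[0,0,0.016],0],
    [[0,0,0.0227],0],
    [[0.0068,0,0.0251],0],
    [[0.0134,0,0.0278],0],
    [[0.0199,0,0.0306],0],
    [[0.0263,0,0.0336],0],
    [[0.0325,0,0.0368],0],
    [[0.0386,0,0.0401],0],
    [[0.0386,0,0.0401],0]
  ]
}}

```text
clock: 11.58
tool_pos: [0.5326, 0.1997, 0.2064]
eef_rot: [-0.045, 0.999, -0.001, -0.001]
contact_force: [-0.7, 0.1, -0.7]
opening: 0.133
```

```bash
python3 look.py l9
```

```text
11.5833 [0.5326 0.1997 0.2064] [-4.48e-02  9.99e-01 -6.00e-04 -8.00e-04] [-0.72  0.09 -0.66] 11.745446900390801
```

View pics/l9.png

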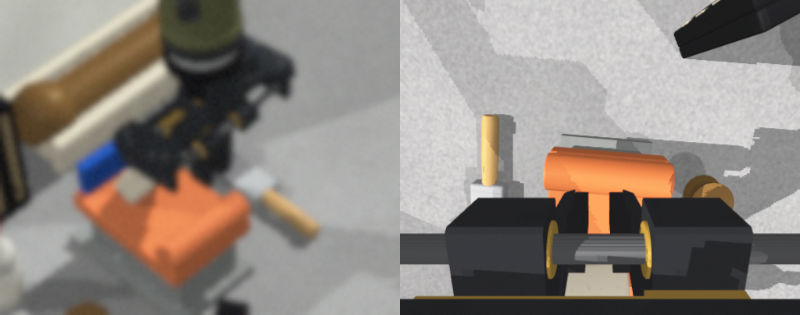

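```bash
python3 - <<'E'
from h import *
f=[]
for i in range(12):
    snapshot("side");f.append(get_state()['contact_force'])
print(np.mean(f,0),np.std(f,0)/12**.5)
E
```

```text
[-2.06359491 -0.01652446  0.79429355] [0.11495681 0.11969902 0.09203364]
```

>>> {"api": "jog_arm", "payload": {
  "rows": [
    [[0.0,0,-0.003],0],
    [[0,0,-0.006],0],
    [[0,0,-0.006],0]
  ]
}}

```text
clock: 12.53
tool_pos: [0.5345, 0.2002, 0.2118]
eef_rot: [-0.044, 0.999, 0.0, 0.0]
contact_force: [-1.2, 0.6, -0.4]
opening: 0.134
```

```bash
python3 - <<'E'
from h import *
f=[]
for i in range(12):
    snapshot("side");f.append(get_state()['contact_force'])
print(np.mean(f,0),np.std(f,0)/12**.5,get_state()['tool_pos'])
E
```

```text
[-1.42660457 -0.20350522 -0.20701188] [0.11457083 0.16663543 0.1689335 ] [0.53404285 0.20008467 0.21136563]
```

>>> {"api": "jog_arm", "payload": {
  "rows": [
    [[0.004,0,-0.005],0],
    [[0.008,0,-0.01],0],
    [[0.012,0,-0.015],0],
    [[0.0147,0,-0.018],0],
    [[0.0147,0,-0.018],0],
    [[0.0147,0,-0.018],0]
  ]
}}

```text
clock: 13.63
tool_pos: [0.5226, 0.1993, 0.2253]
eef_rot: [-0.044, 0.999, 0.0, -0.0]
contact_force: [-3.2, -0.5, 1.8]
opening: 0.135
```

```bash
cat > f.py <<'E'
from h import *
import sys
f=[]
for i in range(8):
    im=snapshot("side");f.append(get_state()['contact_force'])
print(np.mean(f,0).round(2),get_state()['tool_pos'].round(4),get_state()['clock'])
cv2.imwrite(f"pics/{sys.argv[1]}.png",cv2.resize(im[190:250,165:245,::-1],(640,480),interpolation=cv2.INTER_CUBIC))
E
python3 f.py a1
```

```text
[-4.53 -0.12  3.35] [0.5226 0.1994 0.225 ] 14.0333
```

View pics/a1.png

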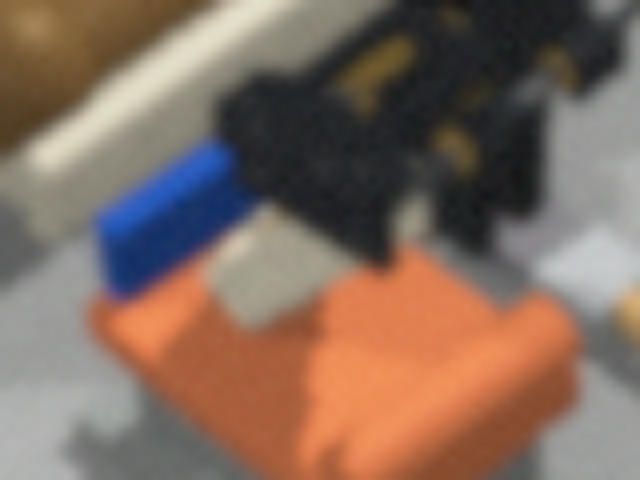

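```bash
python3 - <<'E'
from h import *
S=cam("side")
print("toe+y corner", atz(S,(190+330/8,165+250/8),.09))
print("rear corner", [atz(S,(190+268/8,165+207/8),z).round(4) for z in (.107,.113)])
print("stop lower +y", atz(S,(190+298/8,165+118/8),.09),atz(S,(190+225/8,165+98/8),.13))
E
```

```text
toe+y corner [0.62954236 0.23034114 0.09      ]
rear corner [array([0.653 , 0.2299, 0.107 ]), array([0.6481, 0.2333, 0.113 ])]
stop lower +y [0.67925867 0.25468943 0.09      ] [0.68163447 0.2567579  0.13      ]
```

>>> {"api": "jog_arm", "payload": {
  "rows": [
    [[0.003,0,0.004],0],
    [[0.004,0,0.008],0],
    [[0.004,0,0.012],0],
    [[0.004,0,0.016],0],
    [[0.004,0,0.02],0],
    [[0.004,0,0.024],0],
    [[0.004,0,0.024],0]
  ]
}}

```text
clock: 14.62
tool_pos: [0.52, 0.1983, 0.206]
eef_rot: [-0.044, 0.999, -0.0, -0.001]
contact_force: [-3.0, -0.4, -0.4]
opening: 0.135
```

```bash
python3 f.py a2
```

```text
[-2.28  0.25 -0.39] [0.5205 0.1988 0.207 ] 15.0167
```

View pics/a2.png

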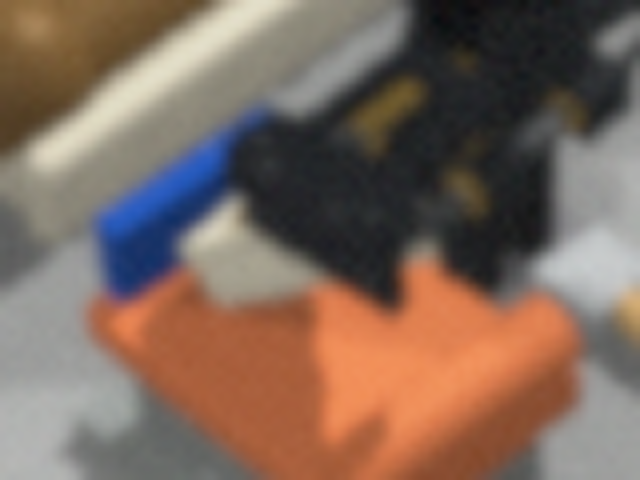

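```bash
python3 - <<'E'
from h import *
S=cam("side")
print("toe+y corner", atz(S,(190+305/8,165+226/8),.09))
print("rear corner", [atz(S,(190+245/8,165+181/8),z).round(4) for z in (.107,.113)])
E
```

```text
toe+y corner [0.64624211 0.22818629 0.09      ]
rear corner [array([0.6697, 0.2289, 0.107 ]), array([0.6647, 0.2323, 0.113 ])]
```

>>> {"api": "jog_arm", "payload": {
  "rows": [
    [[0,0,0.004],0],
    [[0.0,0,0.008],0.008],
    [[0.0,0,0.012],0.016],
    [[0,0,0.016],0.024],
    [[0,0,0.018],0.032],
    [[0,0,0.018],0.039],
    [[0,0,0.018],0.039]
  ]
}}

```text
clock: 15.6
tool_pos: [0.515, 0.2007, 0.1933]
eef_rot: [-0.007, 1.0, 0.001, -0.004]
contact_force: [-14.3, 1.2, 5.8]
opening: 0.138
```

```bash
python3 f.py a3
```

```text
[-14.08   1.97   5.96] [0.5151 0.2008 0.1934] 16.0
```

View pics/a3.png

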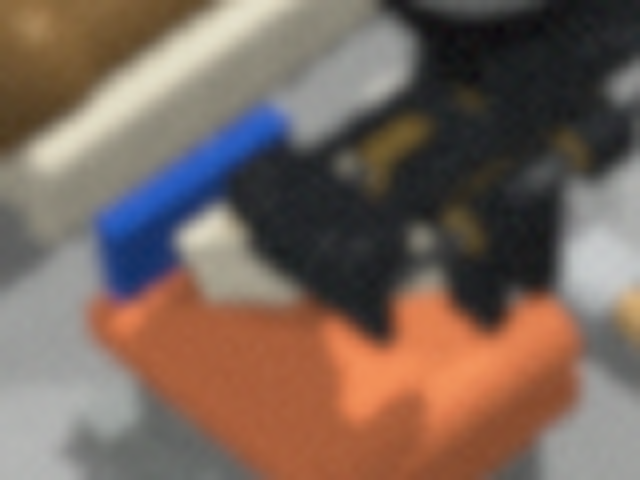

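>>> {"api": "jog_arm", "payload": {
  "rows": [
    [[0.002,0,0.002],0],
    [[0.004,0,0.004],0],
    [[0.005,0,0.007],0],
    [[0.005,0,0.01],0],
    [[0.005,0,0.01],0]
  ]
}}

```text
clock: 16.42
tool_pos: [0.5114, 0.2004, 0.1854]
eef_rot: [-0.007, 1.0, 0.0, -0.004]
contact_force: [-13.0, 2.1, 4.8]
opening: 0.136
```

```bash
python3 f.py a4
```

```text
[-13.54   1.99   3.93] [0.5116 0.2006 0.1857] 16.8167
```

View pics/a4.png

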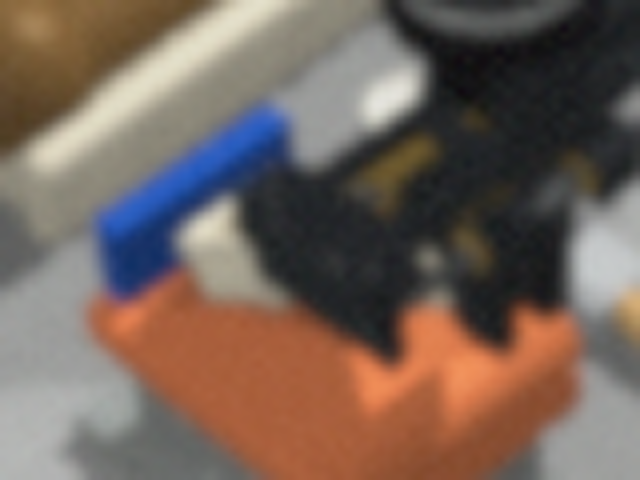

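>>> {"api": "jog_arm", "payload": {
  "rows": [
    [[0.002,0,0.003],0],
    [[0.003,0,0.006],0],
    [[0.004,0,0.009],0],
    [[0.005,0,0.012],0],
    [[0.006,0,0.015],0],
    [[0.006,0,0.015],0]
  ]
}}

```text
clock: 17.32
tool_pos: [0.5073, 0.1999, 0.1738]
eef_rot: [-0.007, 1.0, 0.0, -0.004]
contact_force: [-11.4, 1.8, 2.1]
opening: 0.139
```

```bash
python3 f.py a5
```

```text
[-12.     1.89   2.33] [0.5075 0.2001 0.1742] 17.7167
```

View pics/a5.png

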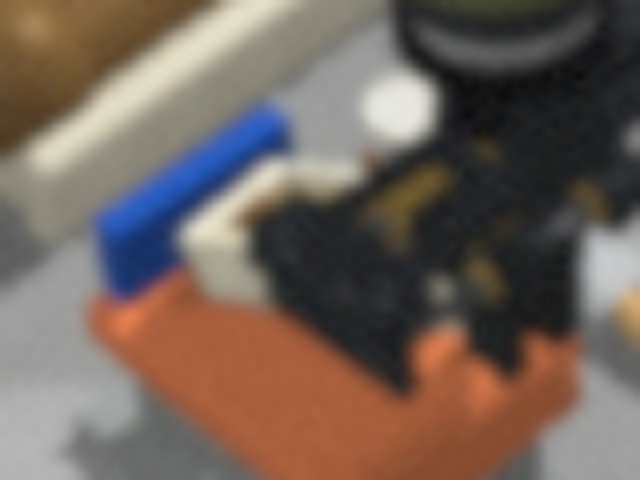

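>>> {"api": "jog_arm", "payload": {
  "rows": [
    [[0.001,0,0.003],0],
    [[0.0022,0,0.006],0],
    [[0.0033,0,0.009],0],
    [[0.0043,0,0.012],0],
    [[0.0053,0,0.015],0],
    [[0.006,0,0.018],0],
    [[0.0066,0,0.021],0],
    [[0.0066,0,0.021],0]
  ]
}}

```text
clock: 18.38
tool_pos: [0.5033, 0.1993, 0.1579]
eef_rot: [-0.007, 1.0, -0.0, -0.003]
contact_force: [-9.0, 1.5, -0.2]
opening: 0.135
```

```bash
python3 f.py a6
```

```text
[-9.77  1.86  0.2 ] [0.5034 0.1996 0.1582] 18.7833
```

View pics/a6.png

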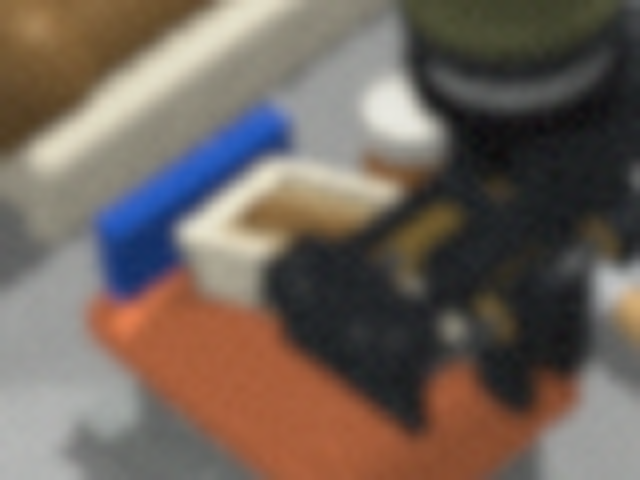

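>>> {"api": "jog_arm", "payload": {
  "rows": [
    [[0.0003,0,0.002],0],
    [[0.0006,0,0.004],0],
    [[0.0009,0,0.006],0],
    [[0.0012,0,0.008],0],
    [[0.0015,0,0.01],0],
    [[0.0018,0,0.012],0],
    [[0.0018,0,0.012],0]
  ]
}}

```text
clock: 19.37
tool_pos: [0.502, 0.1993, 0.1489]
eef_rot: [-0.007, 1.0, 0.0, -0.003]
contact_force: [-9.2, 1.8, -0.4]
opening: 0.13
```

```bash
python3 f.py a7
```

```text
[-9.42  1.29 -0.28] [0.5021 0.1994 0.1491] 19.7667
```

View pics/a7.png

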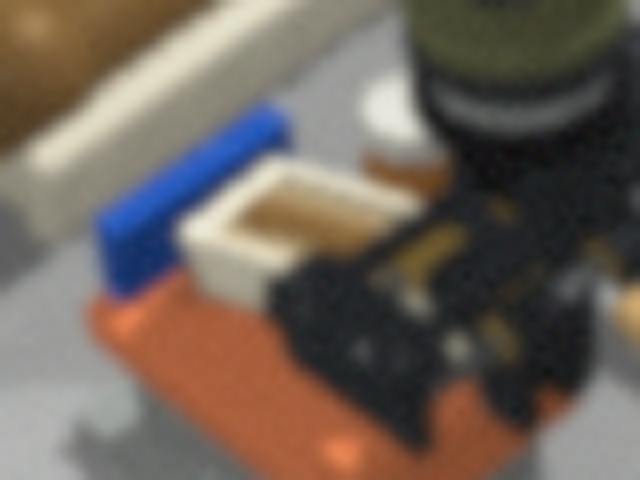

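>>> {"api": "jog_arm", "payload": {
  "rows": [
    [[0.0002,0,0.002],0],
    [[0.0004,0,0.004],0],
    [[0.0006,0,0.006],0],
    [[0.0008,0,0.008],0],
    [[0.001,0,0.01],0],
    [[0.0012,0,0.012],0],
    [[0.0012,0,0.012],0]
  ]
}}

```text
clock: 20.35
tool_pos: [0.5013, 0.1994, 0.1402]
eef_rot: [-0.007, 1.0, 0.0, -0.003]
contact_force: [-9.0, 0.7, 1.4]
opening: 0.137
```

```bash
python3 f.py a8
```

```text
[-9.15  1.16  0.65] [0.5014 0.1993 0.1403] 20.75
```

View pics/a8.png

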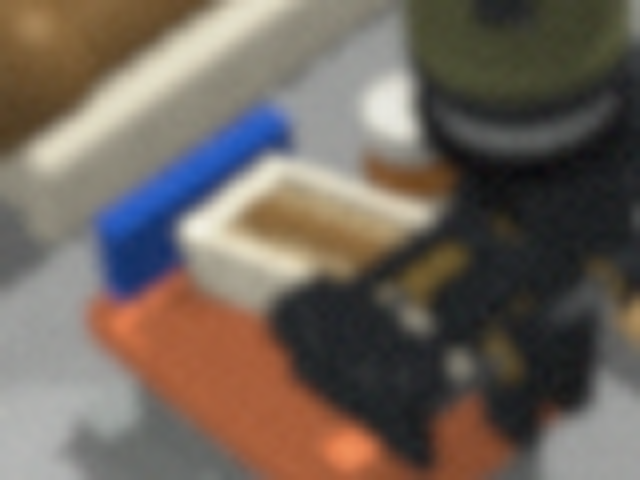

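>>> {"api": "jog_arm", "payload": {
  "rows": [
    [[0,0,0.002],0],
    [[0.0002,0,0.004],0],
    [[0.0003,0,0.006],0],
    [[0.0004,0,0.008],0],
    [[0.0005,0,0.01],0],
    [[0.0005,0,0.012],0],
    [[0.0005,0,0.012],0]
  ]
}}

```text
clock: 21.33
tool_pos: [0.5013, 0.1997, 0.1321]
eef_rot: [-0.007, 1.0, 0.0, -0.002]
contact_force: [-9.6, -0.0, 6.2]
opening: 0.132
```

```bash
python3 f.py a9
```

```text
[-9.81  0.3   5.99] [0.5013 0.1997 0.1321] 21.7333
```

View pics/a9.png

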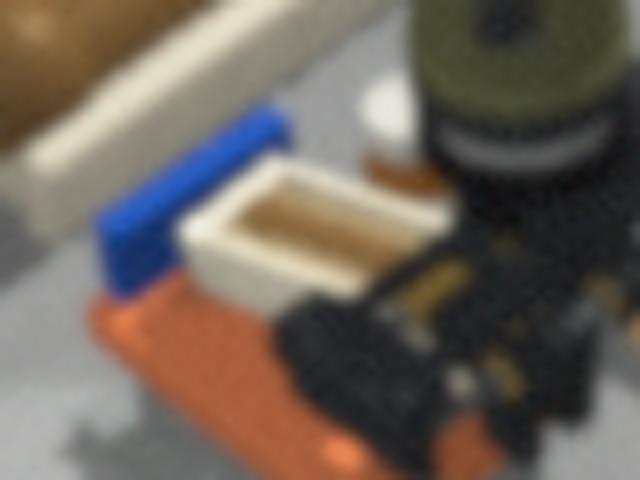

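>>> {"api": "jog_arm", "payload": {
  "rows": [
    [[0.0007,0,0],0],
    [[0.0013,0,0],0],
    [[0.002,0,0],0],
    [[0.0027,0,0],0],
    [[0.0033,0,0],0],
    [[0.004,0,0],0],
    [[0.0047,0,0],0],
    [[0.0053,0,0],0],
    [[0.006,0,0],0],
    [[0.0067,0,0],0],
    [[0.0067,0,0],0]
  ]
}}

```text
clock: 22.65
tool_pos: [0.5001, 0.198, 0.1318]
eef_rot: [-0.005, 1.0, -0.0, 0.001]
contact_force: [-0.9, -0.8, 0.6]
opening: 0.138
```

```bash
python3 f.py b1
```

```text
[-0.07 -0.22  0.14] [0.4994 0.1985 0.1319] 23.05
```

View pics/b1.png

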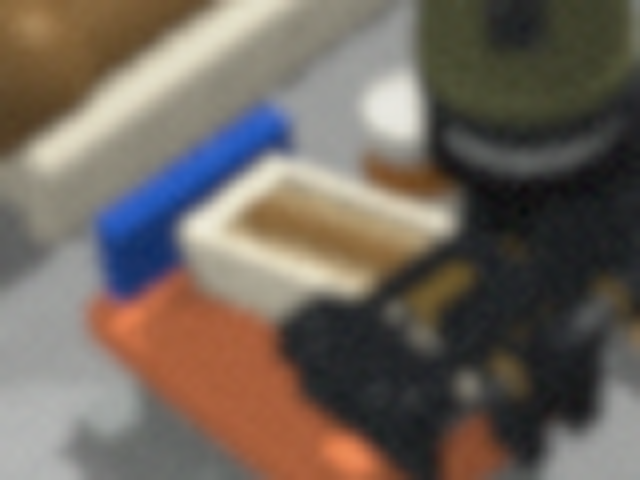

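>>> {"api": "jog_arm", "payload": {
  "rows": [
    [[0.01,0,0],0],
    [[0.02,0,0],0],
    [[0.02,0,-0.04],0],
    [[0.02,0,-0.09],0],
    [[0.02,0,-0.14],0],
    [[0.02,0,-0.19],0],
    [[0.02,0,-0.24],0],
    [[0.02,0,-0.29],0],
    [[0.02,0,-0.34],0],
    [[0.02,0,-0.38],0],
    [[0.02,0,-0.38],0],
    [[0.02,0,-0.38],0]
  ]
}}

```text
clock: 24.05
tool_pos: [0.4838, 0.199, 0.418]
eef_rot: [-0.005, 1.0, 0.0, 0.002]
contact_force: [-0.2, -0.5, -0.8]
opening: 0.133
```

```bash
python3 - <<'E'
from h import *
s=get_state();im=snapshot("wrist")[:,:,::-1];M=cam("wrist",s);print(s['clock'],s['tool_pos'])
cv2.imwrite("pics/c1.png",im)
for t in ["jacket","stop","toe","top_end","roll"]:
    print(t,[(np.round(d['pixel']).tolist(),round(d['p'],2)) for d in mark_of(t,"wrist")][:3])
cv2.imwrite("pics/c1z.png",cv2.resize(im,(800,600)))
E
```

```text
24.05 [0.48380971 0.19904275 0.41797293]
jacket [([98.0, 324.0], 0.69), ([288.0, 255.0], 0.68), ([327.0, 304.0], 0.48)]
stop [([289.0, 254.0], 0.45)]
toe [([87.0, 318.0], 0.97), ([122.0, 451.0], 0.68), ([330.0, 300.0], 0.67)]
top_end [([88.0, 352.0], 0.64), ([187.0, 241.0], 0.61)]
roll [([202.0, 262.0], 0.76)]
```

View pics/c1z.png

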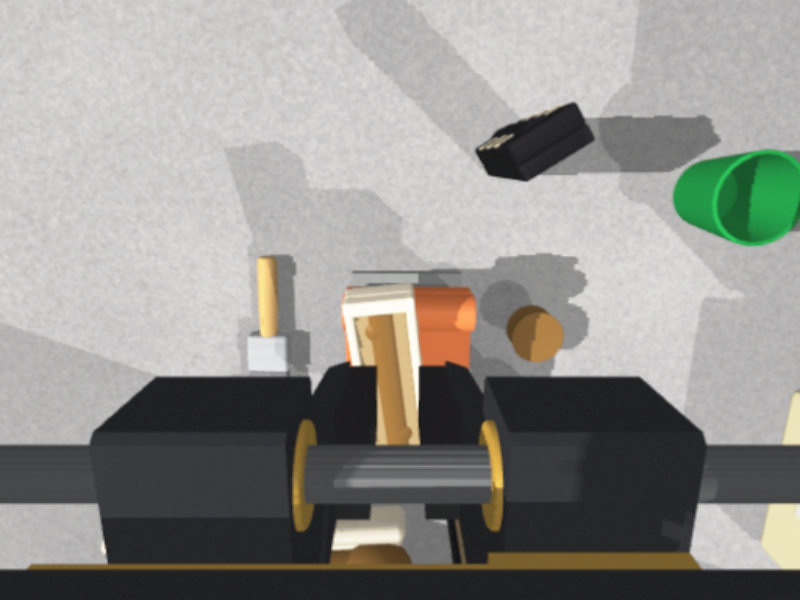

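>>> {"api": "jog_arm", "payload": {
  "rows": [
    [[-0.05,0,0],0],
    [[-0.1,0,0],0],
    [[-0.15,0,0],0],
    [[-0.2,0,0],0],
    [[-0.25,0,0],0],
    [[-0.29,0,0],0],
    [[-0.29,0,0],0],
    [[-0.29,0,0],0]
  ]
}}

```text
clock: 25.02
tool_pos: [0.7023, 0.2011, 0.4143]
eef_rot: [-0.005, 1.0, 0.0, -0.002]
contact_force: [-0.2, -0.6, 0.5]
opening: 0.138
```

```bash
python3 - <<'E'
from h import *
s=get_state();im=snapshot("wrist")[:,:,::-1];M=cam("wrist",s);print(s['clock'],s['tool_pos'].tolist(),s['eef_rot'].tolist())
cv2.imwrite("pics/c2.png",im)
for t in ["jacket","stop","toe","top_end","roll"]:
    print(t,[(np.round(d['pixel']).tolist(),round(d['p'],2)) for d in mark_of(t,"wrist")][:3])
cv2.imwrite("pics/c2z.png",cv2.resize(im,(800,600)))
E
```

```text
25.0167 [0.7022945854778685, 0.2010958629919315, 0.4143280308484316] [-0.004689173219639225, 0.9999878505710956, 1.1607066139544703e-05, -0.0015199440755014572]
jacket [([134.0, 254.0], 0.97), ([213.0, 307.0], 0.7)]
stop [([140.0, 262.0], 0.93)]
toe [([128.0, 257.0], 0.67), ([219.0, 303.0], 0.67)]
top_end []
roll [([16.0, 262.0], 0.56), ([132.0, 257.0], 0.41)]
```

View pics/c2z.png

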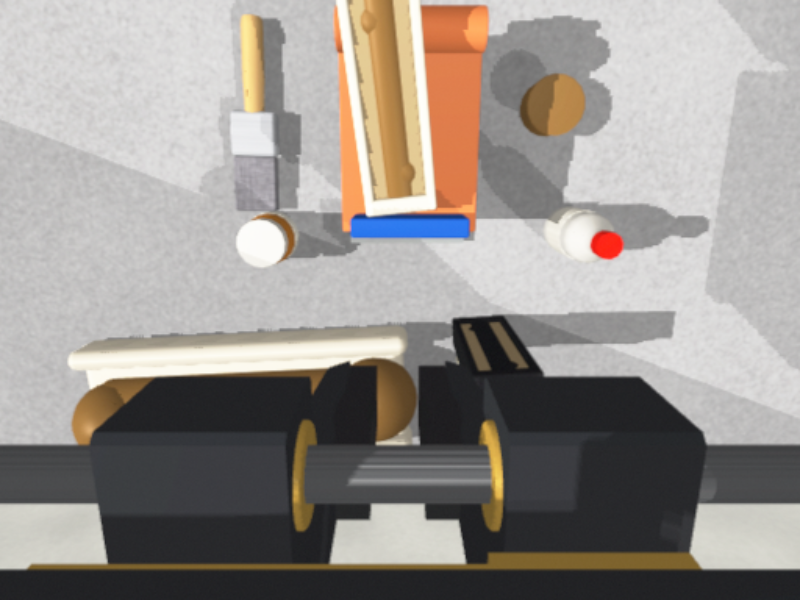

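```bash
python3 - <<'E'
from h import *
s=dict(tool_pos=np.array([0.4838,0.199,0.418]),eef_rot=np.array([-.005,1,0,.002]))
M=cam("wrist",s)
for uv in [(478,150),(525,180),(595,133),(575,103)]: print("decoy top",atz(M,(uv[1]*.64,uv[0]*.64),.16).round(3))
s=dict(tool_pos=np.array([0.7023,0.2011,0.4143]),eef_rot=np.array([-.004689,.99998785,0,-.00152]))
M=cam("wrist",s)
for n,uv,z in [("foot-y",(368,216),.119),("foot+y",(435,207),.119),("foot -y bottom?",(368,216),.119),("stop nf -y",(352,218),.13),("stop nf +y",(470,213),.13),("side-y",(340,0),.15),("side+y",(420,0),.15)]:
    print(n,atz(M,(uv[1]*.64,uv[0]*.64),z).round(4))
E
```

```text
decoy top [0.41  0.254 0.16 ]
decoy top [0.429 0.287 0.16 ]
decoy top [0.398 0.332 0.16 ]
decoy top [0.379 0.317 0.16 ]
foot-y [0.6749 0.1792 0.119 ]
foot+y [0.6676 0.2305 0.119 ]
foot -y bottom? [0.6749 0.1792 0.119 ]
stop nf -y [0.6755 0.1678 0.13  ]
stop nf +y [0.6711 0.2561 0.13  ]
side-y [0.5336 0.1634 0.15  ]
side+y [0.5332 0.2153 0.15  ]
```

```bash
python3 - <<'E'
import cv2
a=cv2.imread("pics/c2.png");cv2.imwrite("pics/c2c.png",cv2.resize(a[0:160,200:330],(650,800))[200:800])
E
```

```text
(no output)
```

View pics/c2c.png

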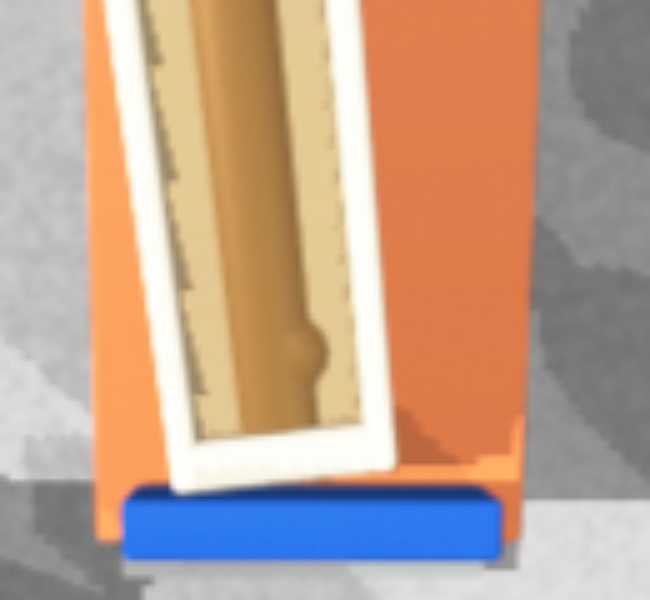

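>>> {"api": "jog_arm", "payload": {
  "rows": [
    [[0.05,-0.02,0],0],
    [[0.1,-0.042,0],0],
    [[0.15,-0.063,0],0],
    [[0.2,-0.084,0],0],
    [[0.23,-0.096,0],0],
    [[0.23,-0.096,0.05],0],
    [[0.23,-0.096,0.1],0],
    [[0.23,-0.096,0.15],0],
    [[0.23,-0.096,0.2],0],
    [[0.23,-0.096,0.25],0],
    [[0.23,-0.096,0.3],0],
    [[0.23,-0.096,0.33],0],
    [[0.23,-0.096,0.352],0],
    [[0.23,-0.096,0.352],0],
    [[0.23,-0.096,0.352],0]
  ]
}}

```text
clock: 26.57
tool_pos: [0.5295, 0.1268, 0.1531]
eef_rot: [-0.005, 1.0, -0.0, -0.0]
contact_force: [0.2, -0.7, 0.4]
opening: 0.138
```

```bash
python3 look.py d1
```

```text
26.5667 [0.5295 0.1268 0.1531] [-5.4e-03  1.0e+00 -2.0e-04 -4.0e-04] [ 0.24 -0.7   0.4 ] 12.126979703808091
```

View pics/d1.png

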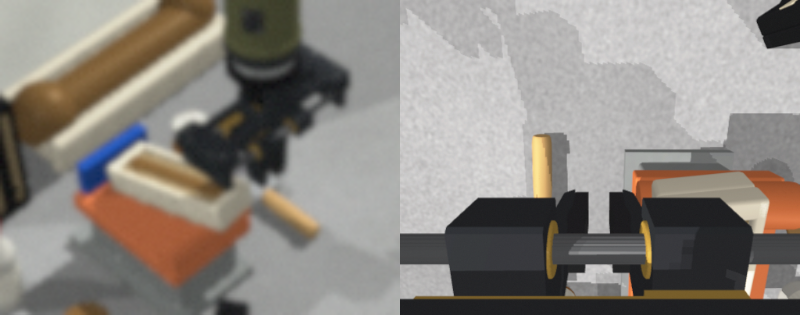

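>>> {"api": "jog_arm", "payload": {
  "rows": [
    [[0,0.004,0.003],0],
    [[0,0.008,0.003],0],
    [[0,0.012,0.003],0],
    [[0,0.015,0.003],0],
    [[0,0.017,0.003],0],
    [[0,0.019,0.003],0],
    [[0,0.021,0.003],0],
    [[0,0.023,0.003],0],
    [[0,0.025,0.003],0],
    [[0,0.027,0.003],0],
    [[0,0.029,0.003],0],
    [[0,0.031,0.003],0],
    [[0,0.033,0.003],0],
    [[0,0.033,0.003],0]
  ]
}}

```text
clock: 27.83
tool_pos: [0.5296, 0.1525, 0.1505]
eef_rot: [-0.006, 1.0, 0.001, -0.0]
contact_force: [-1.2, -1.1, 0.2]
opening: 0.134
```

```bash
python3 look.py d2
```

```text
27.8333 [0.5296 0.1525 0.1505] [-5.6e-03  1.0e+00  5.0e-04 -0.0e+00] [-1.23 -1.06  0.18] 11.765281931602122
```

View pics/d2.png

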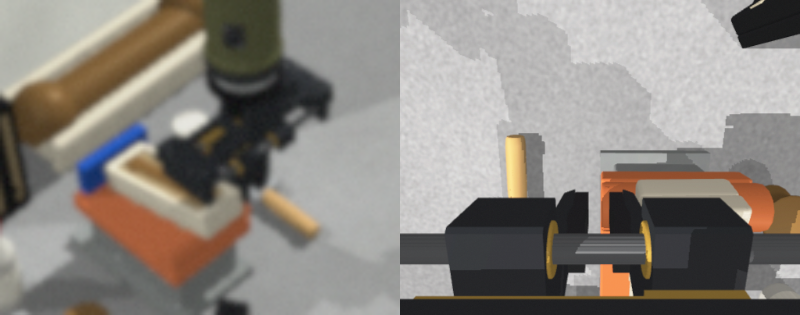

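Top end moved sideways; the end now looks parallel to the roll. Back off and check from above.

>>> {"api": "jog_arm", "payload": {
  "rows": [
    [[0,-0.01,0],0],
    [[0,-0.02,0],0],
    [[0,-0.02,-0.05],0],
    [[0,-0.02,-0.1],0],
    [[0,-0.02,-0.15],0],
    [[0,-0.02,-0.2],0],
    [[-0.05,0.02,-0.25],0],
    [[-0.1,0.04,-0.3],0],
    [[-0.15,0.06,-0.35],0],
    [[-0.19,0.066,-0.35],0],
    [[-0.23,0.066,-0.35],0],
    [[-0.23,0.066,-0.35],0],
    [[-0.23,0.066,-0.35],0]
  ]
}}

```text
clock: 29.02
tool_pos: [0.7046, 0.2027, 0.4123]
eef_rot: [-0.003, 1.0, 0.001, 0.001]
contact_force: [-0.1, 0.0, -0.6]
opening: 0.137
```

```bash
python3 - <<'E'
from h import *
s=get_state();im=snapshot("wrist")[:,:,::-1];M=cam("wrist",s);print(s['clock'],s['tool_pos'].tolist(),s['eef_rot'].tolist())
cv2.imwrite("pics/e1.png",im);cv2.imwrite("pics/e1c.png",cv2.resize(im[0:160,190:350],(600,600),interpolation=cv2.INTER_CUBIC))
E
```

```text
29.0167 [0.7045667517964646, 0.20265546800308248, 0.41227041351984867] [-0.0032752037388293284, 0.9999941236489008, 0.0007504698610692935, 0.0006800758218970806]
```

View pics/e1c.png

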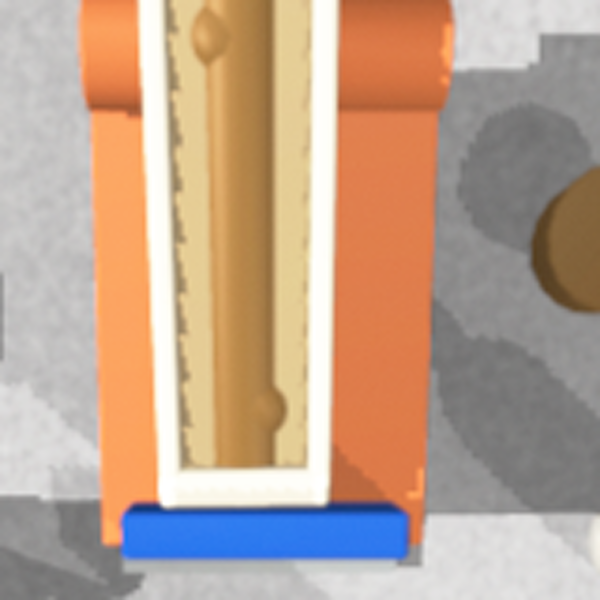

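```bash
python3 - <<'E'
from h import *
s=get_state();M=cam("wrist",s);k=160/600
f=lambda u,v,z:atz(M,(v*k,190+u*k),z).round(4)
print("foot up corners",f(163,507,.1195),f(327,507,.1195))
print("stop edge",f(125,508,.13),f(407,508,.13))
print("sides",f(140,50,.147),f(338,50,.147))
snapshot("top");snapshot("side")
for c in("top","side","wrist"):
  for t in("jacket","stop"): print(c,t,[(np.round(d['pixel'],1).tolist(),round(d['p'],2),atz(cam(c),d['pixel'],.105 if t=="jacket" else .09).round(3)) for d in mark_of(t,c)][:3])
E
```

```text
foot up corners [0.672  0.1789 0.1195] [0.6717 0.2309 0.1195]
stop edge [0.6716 0.1677 0.13  ] [0.6709 0.255  0.13  ]
sides [0.5466 0.1751 0.147 ] [0.5462 0.2291 0.147 ]
top jacket [([178.6, 190.7], 0.75, array([0.668, 0.217, 0.105])), ([255.6, 172.1], 0.49, array([0.398, 0.28 , 0.105]))]
top stop [([175.1, 195.1], 0.69, array([0.684, 0.204, 0.09 ]))]
side jacket [([219.8, 197.0], 0.72, array([0.653, 0.205, 0.105])), ([232.6, 150.6], 0.66, array([0.713, 0.337, 0.105])), ([304.2, 233.4], 0.55, array([0.352, 0.34 , 0.105]))]
side stop [([223.3, 188.3], 0.9, array([0.673, 0.225, 0.09 ])), ([239.4, 216.7], 0.24, array([0.56, 0.21, 0.09]))]
wrist jacket [([133.2, 253.0], 0.95, array([0.67 , 0.201, 0.105])), ([208.6, 305.3], 0.93, array([0.766, 0.27 , 0.105]))]
wrist stop [([135.5, 262.6], 0.75, array([0.674, 0.214, 0.09 ]))]
```

```bash
python3 - <<'E'
from plant import *
print(workorder.finish_job()); print(get_state()['clock'])
E
```

```text
the job is handed in; nothing more can be done
None
the job is handed in; nothing more can be done
```

The jacketed bone is lying on the pad and roll, bone face up, with its foot against the heel stop. I handed the job in at about 29 s; it reports no verdict.

**What I did**
- I put the open fingers on either side of the block, pushed its top from the stop side, and let it lean onto the front finger.
- I then swung both fingers to the front and lowered it in small supported steps, with up to about 14 N on the fingers.
- At about 45 degrees of lean the foot slid roughly 16 mm along the pad and came to rest at the stop. The lowering finished there, so the separate push along the pad was not needed.
- It lay about 6 degrees skewed, so I nudged the top end sideways to square it.

**Last checks (wrist picture)**
- **Foot gap:** the upper foot corners sit at x ≈ 0.672 m and the stop face at 0.671 m, so they touch within the roughly 2 mm I can resolve.
- **Squareness:** the skew is under about 1 degree.
- **Sideways offset:** the foot is about 6 mm from the stop's middle.
- **Finger contact:** the fingers were off the block before I handed in.
- **Bystanders:** they looked undisturbed in the pictures, but I did not measure them.

**Disagreements**
- Early pictures also showed brown on the side facing the robot, which should be plain. Brown is on the face now looking up, as described.
- The side camera's stop and jacket positions differ from the wrist camera's by up to about 2 cm. The top camera's differ by about 1 to 2 cm. I relied on the wrist picture.
- I had no measure of how fast the block turned during the slide. It looked gentle, but that is an inference.

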